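# Hang up the dip pot and hold the contact thermometer on the lunch tin

## Task

The small aluminium dip pot is standing on the red measuring spot in the lid of the black lunch tin: hang it by its handle on the hook and let go. Then take the yellow contact thermometer out of its stand and hold its tip on the red spot, upright and with a gentle push, so that the soft spot sinks about half of its 10 mm travel. Finish like that, still holding the thermometer on the spot, and leave the other things where they are.

Things in the scene. Friction and masses are not known exactly. Their poses are not given: they have to be found in the camera images.
- tin: black insulated lunch tin, fixed to the bench, 120 (x) by 170 (y) by 74 high; origin at the centre of its underside, z up. Its flat lid lies at z = 74. The red measuring spot lies in a round hole of 32 diameter in the lid, at x = 0, y = +25 of the tin; sizes in mm
- spot_top (a point): centre of the upper face of the red measuring spot: a soft disc of 29 diameter that lies 0.5 below the lid's surface when free and moves down with the spot. At the start the dip pot stands over it and hides it; sizes in mm
- spot (a joint): how far the red spot is pushed down into the tin, in m: 0 free, 0.010 at its hard stop. Springy: it takes about 1 N to start it and 0.4 N for each further mm (3 N at half travel, 5 N at the stop); it springs back when let go
- pot: small open aluminium dip pot, loose, about 0.16 kg, upright on the tin's lid; 60 high, 58 across the foot, 76 across the rim; origin at the centre of its underside, z up. A stiff steel arched handle (round bar, 9 thick) stands over it in its y-z plane, legs at y = +-46; the top bar's centre line runs along y at z = 116 from |y| = 13 to 46, with a kink up to z = 122 at y = 0; sizes in mm
- pot_eye (a point): centre of the handle bar at its middle kink, 122 above the pot's underside: the place that hangs on the hook. The bar can be gripped from above on either side of the kink, about 29 from it along the pot's y, at 116 above the pot's underside; the free gap between bar and rim is 50; sizes in mm
- hook: fixed hook stand: wooden base 130 (x) by 110 by 12, upright post of 16 diameter, 230 high, at x = +65 of its frame; steel prong, 8 thick, from the post along -x, level with its centre line at z = 200 from x = +30 to -30, then turned up. Origin at bench height, right below the hanging place (x = y = 0); with the pot hung, the centre of the handle's kink is there at z = 208; sizes in mm
- hook_tip (a point): end of the hook's turned-up prong: x = -45, z = 216 in the stand's frame (its top is at 220). The pot goes on from this side, moving along the stand's +x: handle bar square across the prong and over the tip, pot rim below the prong, then down; sizes in mm
- stand: fixed dark wooden block, 66 by 66 by 55 high, with an upright hole of 18 diameter through its middle that the thermometer's stem stands in; origin at the centre of its underside; sizes in mm
- probe: contact thermometer, loose, 0.09 kg, standing upright in the stand with the underside of its handle on the block; origin at the centre of its flat tip, z up along it. Steel tip of 12 diameter and 4 long, stem 8 thick, up to z = 45; then a yellow square handle 24 by 24 from z = 45 to z = 130 with sides along its x and y axes and a small dark display on the -x side. A good grip is on the handle at z about 105, across either pair of sides; sizes in mm
- probe_tip (a point): centre of the thermometer's flat tip (same point as probe's origin)
- bowl: bystander: red silicone bowl, 124 across, 45 high; origin under its centre; sizes in mm
- cup: bystander: plastic cup with a blue snap lid, 84 across, 103 high; origin under its centre; sizes in mm
- mug: bystander: blue mug, 82 across, 92 high, handle to its +y; origin under its centre; sizes in mm
- pepper: bystander: dark wooden pepper grinder with a steel top, 44 across, 90 high; origin under its centre; sizes in mm
- jar: bystander: amber jar with a red lid, 68 across, 100 high; origin under its centre; sizes in mm
- spatula: bystander: black spatula lying on the bench, 240 long, along its x axis; sizes in mm
There are look-alikes about, which are no part of the job. Leave any pink or turquoise look-alike of the pot alone.

How it is judged:
On the way, in this order (a step that is already met when the one before it is completed fails the run):
1. the pot hangs by its handle on the hook and is let go, no more than swinging lightly (horizontal distance between pot_eye and hook below 0.05 m and z of pot_eye in the frame of hook between 0.196 and 0.225 m and contact force between pot and hook above 0.4 N and contact force between pot and the arm below 0.05 N and contact force between pot and the fingers below 0.05 N and angle between pot's own z axis and vertical below 0.4 rad and linear speed of pot below 0.25 m/s), for 0.3 s.
2. the thermometer is lifted out of its stand (height (world z) of probe_tip above 0.06 m and contact force between probe and the fingers above 1 N and contact force between probe and stand below 0.05 N), for 0.1 s.
At the end, for the whole second after the job is handed in: Thermometer still held, clear of its stand, tip within 10 mm of the red spot's centre, upright within 8 degrees, spot pushed 2 to 8 mm down (0.8 to 8 N). Pot hangs by its handle on the hook, tilted under 23 degrees and swinging under 0.25 m/s, untouched. Bystanders within 30 mm of their starts (all of step 1 and contact force between probe and the fingers above 1 N and contact force between probe and stand below 0.05 N and horizontal distance between probe_tip and spot_top below 0.01 m and distance between probe_tip and spot_top below 0.012 m and angle between probe's own z axis and vertical below 0.14 rad and value of joint spot between 0.002 and 0.008 m and contact force between probe and tin between 0.8 and 8 N and linear speed of probe below 0.03 m/s and distance of each of bowl, cup, mug, pepper, jar, spatula from where it was at the start of the episode below 0.03 m); the arm keeps its last pose, push and grip.
It fails at once if the thermometer is pushed on the tin with more than 15 N (contact force between probe and tin above 15 N).
It fails at once if a bystander is moved by more than 30 mm (distance of any of bowl, cup, mug, pepper, jar, spatula from where it was at the start of the episode above 0.03 m).
It also fails if it takes over 54 s, if anything falls off the work surface, if the arm or the gripper's body presses on something with over 40 N, if the wrist force passes 120 N, or if a joint passes its speed limit or range.

## Robot

A 6-joint arm with a two-finger parallel gripper is mounted at the origin on the work surface. World frame = base frame: x ahead of the robot, y to its left, z up, the work surface at z = 0. Lengths are in m, angles in rad, forces in N, time in s.
With the tool pointing down it reaches from about 0.425 to 0.925 m from the base axis. Payload 12.5 kg.
Tool frame: the origin (TCP) lies midway between the tips of the shut fingers; the grasp point (between the pads) lies 19 mm behind it; z points along the fingers, x is the direction in which the jaws open and shut, and the axes are right-handed (so a half turn about z gives the same grasp; the last joint's range is limited). The gripper opens to 85 mm and grips with 20 to 120 N. Pads are 22 mm wide; open, the fingers measure 114 mm over their backs; the gripper's body (76 mm by 85 mm) begins 54 mm behind the grasp point. The pads swing forward as they close: fully open they stand 13 mm farther back than shut.
Start: joints at [1.135, 0.491, 1.559, -0, 1.092, -0.106], TCP at [0.202, 0.591, 0.231] pointing down, gripper open.
Joint ranges: [-3.1, 3.1], [-0.84, 2.19], [0.05, 2.79], [-1.13, 4.28], [0.06, 2.93], [-2.69, 2.69]. Speed limits (rad/s): [2.22, 2.22, 2.79, 3.14, 3.14, 3.14].

## Interface

Orientations are given as a unit quaternion [x, y, z, w].
In Python, from bench import arm gives the robot as it stands.
- The arm moves only by the tool apply_moves, never from a script. Its argument "motion" is a list of rows, each an object with "xyz": the shift along the tool's x, y, z in cm, a list of three; "dr": the turn, a rotation vector about the tool's x, y, z in rad, a list of three; "grip": the finger opening in cm, from 0 to 8.54. In form: [{"xyz": [tx, ty, tz], "dr": [wx, wy, wz], "grip": grip}, ...]. A call has 1 to 12 rows; each row is the pose to reach, as a shift and turn from the pose measured when the call began, along the tool's axes at that moment; what a row does not reach only later rows make up. A row lasts 1/8 s, in which the tool goes at most 62.5 mm and 10.7 degrees, less where a joint would pass 70% of its speed; a pose out of reach is approached as far as the arm can. A call with a gripper value outside its range is refused whole. The fingers move at their own pace and stop on an object; "newtons" is the grip in N (left out, the last holds). Time passes only in rows, so rows that repeat a pose let the fingers close. It gives the time, the measured TCP pose, the force and the opening at its end, in the units of the state.
- arm.read_state(): the state, without advancing time (a new reading comes with each control period).
- arm.grab_frame(name): name is "scene" or "top" or "wrist"; returns the picture (480x640x3 uint8, blue, green, red); there is no depth.
- arm.calibration(name): a dict with "intrinsics" (3x3 intrinsics, pixels), "extrinsics" (4x4, takes a point from world to camera coordinates); the wrist camera has in their place "hand_eye" (4x4, takes a point from camera to tool coordinates, whose origin is the TCP and whose axes are the tool frame's). Camera axes: x right, y down, z forward; pixel columns grow to the right and rows downward; lengths in m; the calibration is good to about 2 mm. A picture is of the moment at which its call begins: read the wrist's pose just before it. calibration takes no time and is no camera call.
- arm.finish_job(): hands the job in, once; it reports no verdict.
The state is a dict: "t": time; "joint_positions": joint angles; "joint_vel": joint speeds; "tau": joint torques, N m; "tool_pos": TCP position; "tool_rot": TCP orientation; "ft_force": force on the tool from outside, world axes, zero at the start; "moment": the same for the moment, N m; "width": finger opening in m.
Only numpy, scipy, OpenCV 4.12 (cv2) and the standard library are available. Lean on these libraries where they do the work, as an engineer would, in place of code of your own. Each camera call takes 0.05 s, during which the arm holds its last target.

## Working session

There is one attempt and no reset: what is moved stays moved. The work goes in short steps, Python scripts to look and compute and a tool call to move; the robot and the scene stay as the last step left them, time stands still between calls to the robot, and variables do not carry over. Pictures are saved under pics/ and viewed, and the job is handed in when it is done.

Besides the shell and the picture viewer there is one more tool, called by a JSON object that holds its "method" and its "body". apply_moves: Moves the arm, as the interface text tells. Its arguments: {"type":"object","properties":{"motion":{"type":"array"},"newtons":{"type":"number"}},"required":["motion"]}

```bash
mkdir -p pics; python3 - <<'E'
from bench import arm
import cv2,numpy as np
np.set_printoptions(precision=4,suppress=True)
print(arm.read_state())
for n in("scene","top","wrist"):
    cv2.imwrite(f"pics/{n}0.png",arm.grab_frame(n)); print(n,arm.calibration(n))
E
```

```text
{'t': 0.0, 'joint_positions': array([ 1.1354,  0.4916,  1.5595, -0.    ,  1.0917, -0.1056]), 'joint_vel': array([-0.0004,  0.0012,  0.001 , -0.0011, -0.001 ,  0.0001]), 'tau': array([ -0.0004, -61.8467, -26.1591,  -0.0001,   0.0041,  -0.    ]), 'tool_pos': array([0.2023, 0.5911, 0.2307]), 'tool_rot': array([ 0.8136,  0.5814, -0.0005,  0.0003]), 'ft_force': array([-0.3247, -0.8424,  0.1271]), 'moment': array([-0.0147, -0.0027, -0.0103]), 'width': 0.08541712910264802}
scene {'intrinsics': array([[585.6403,   0.    , 322.9019],
       [  0.    , 585.6403, 242.7948],
       [  0.    ,   0.    ,   1.    ]]), 'extrinsics': array([[ 0.5667,  0.8239,  0.0123, -0.3461],
       [ 0.66  , -0.4449, -0.6054, -0.2842],
       [-0.4933,  0.3512, -0.7958,  1.7775],
       [ 0.    ,  0.    ,  0.    ,  1.    ]])}
top {'intrinsics': array([[472.5516,   0.    , 319.5035],
       [  0.    , 472.5516, 229.9806],
       [  0.    ,   0.    ,   1.    ]]), 'extrinsics': array([[-0.0287, -0.9995, -0.0155,  0.0293],
       [-0.9899,  0.0305, -0.1383,  0.6154],
       [ 0.1387,  0.0113, -0.9903,  1.3147],
       [ 0.    ,  0.    ,  0.    ,  1.    ]])}
wrist {'intrinsics': array([[361.264 ,   0.    , 320.3498],
       [  0.    , 361.264 , 242.1656],
       [  0.    ,   0.    ,   1.    ]]), 'hand_eye': array([[ 1.    ,  0.001 , -0.0001, -0.0009],
       [-0.0009,  0.9584,  0.2854, -0.0717],
       [ 0.0003, -0.2854,  0.9584, -0.1416],
       [ 0.    ,  0.    ,  0.    ,  1.    ]])}
```

View pics/scene0.png

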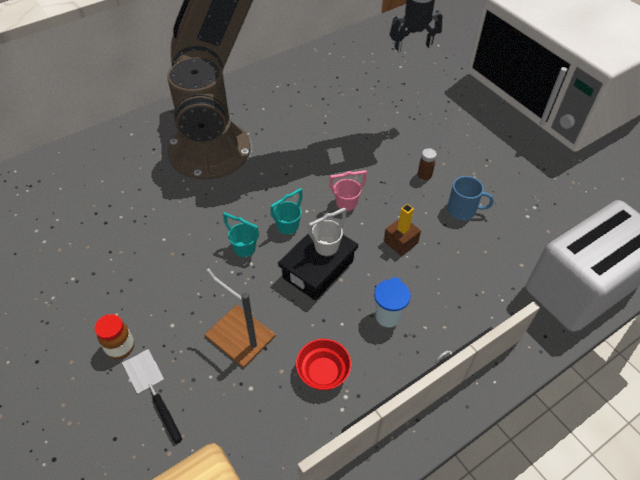

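View pics/top0.png

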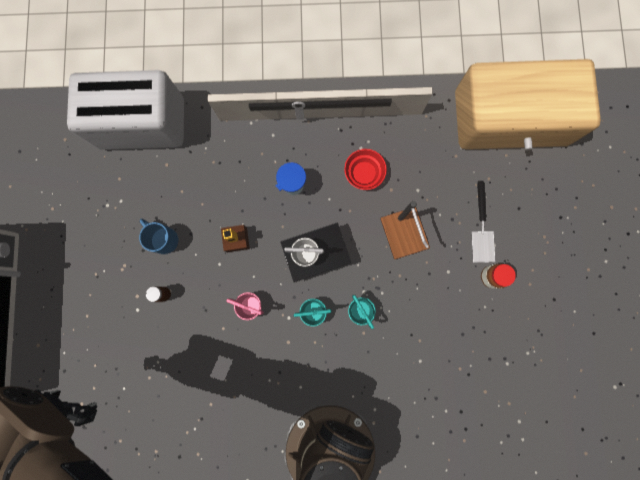

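View pics/wrist0.png

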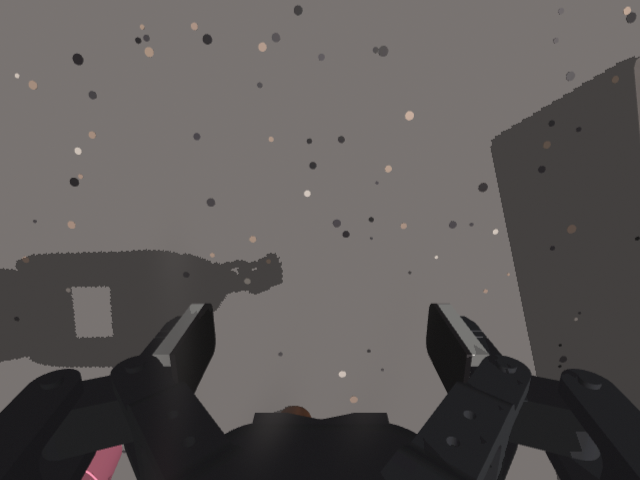

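The aluminium pot is at top (306,251) and scene (327,237), and it stands on the black tin. The look-alikes are pink (247,306) and turquoise (313,312) and (362,311). Only the grey one on the tin fits the description. I'll enlarge crops to confirm.

```bash
python3 - <<'E'
import cv2,numpy as np
t=cv2.imread("pics/top0.png");s=cv2.imread("pics/scene0.png")
cv2.imwrite("pics/ct.png",cv2.resize(t[190:290,210:360],None,fx=5.3,fy=5.3,interpolation=cv2.INTER_CUBIC))
cv2.imwrite("pics/ch.png",cv2.resize(t[190:270,360:460],None,fx=7,fy=7,interpolation=cv2.INTER_CUBIC))
cv2.imwrite("pics/cs.png",cv2.resize(s[195:375,200:430],None,fx=3.3,fy=3.3,interpolation=cv2.INTER_CUBIC))
E
```

```text
(no output)
```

View pics/ct.png

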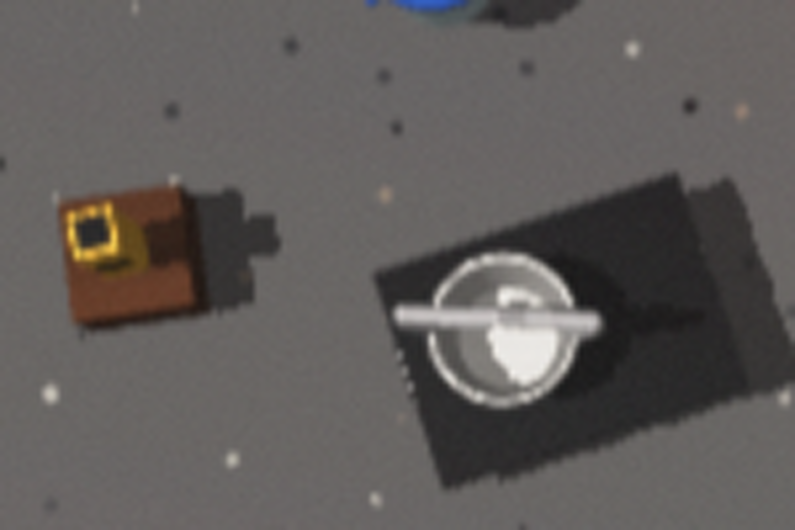

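View pics/ch.png

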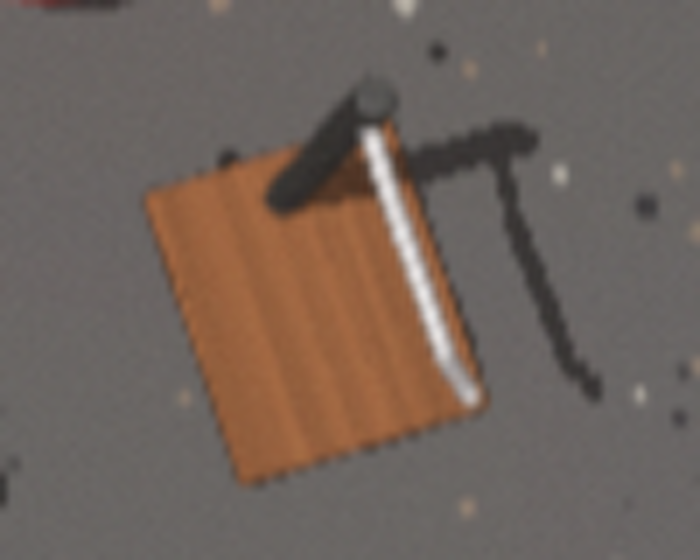

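View pics/cs.png

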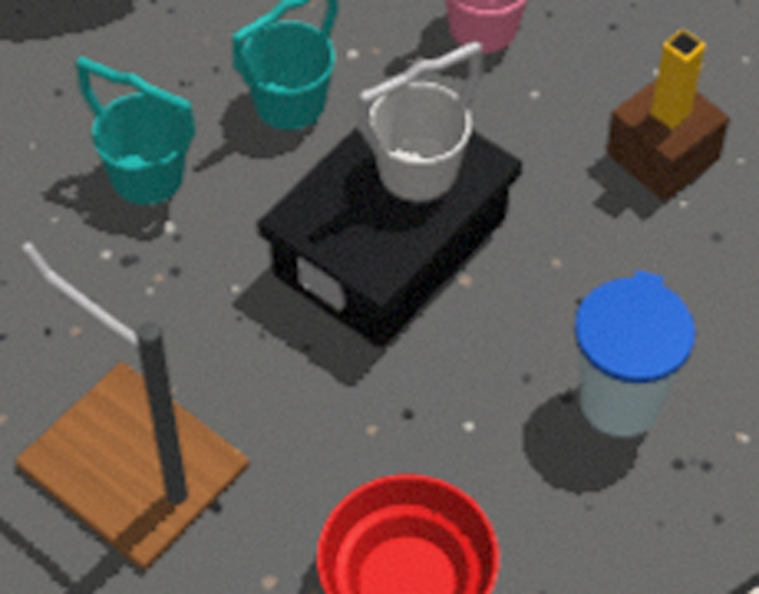

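The crop confirms it: grey pot, arched handle, standing on the black tin. The handle ends are at top about (285,249) and (324,251). The hook's tip is at about (427,247) and its post top at (414,204). Next I'll measure by ray casting and two-view triangulation.

```bash
cat > h.py <<'E'
from bench import arm
import cv2,numpy as np
np.set_printoptions(precision=4,suppress=True)
from scipy.spatial.transform import Rotation as R
C={n:arm.calibration(n) for n in("scene","top","wrist")}
def ray(n,p,st=None):
    K=C[n]["intrinsics"];d=np.linalg.inv(K)@np.array([p[0],p[1],1.])
    if n!="wrist":
        T=np.linalg.inv(C[n]["extrinsics"])
    else:
        Tt=np.eye(4);Tt[:3,:3]=R.from_quat(st["tool_rot"]).as_matrix();Tt[:3,3]=st["tool_pos"]
        T=Tt@C[n]["hand_eye"]
    return T[:3,3],T[:3,:3]@d/np.linalg.norm(d)
def onz(n,p,z,st=None):
    o,d=ray(n,p,st);return o+d*(z-o[2])/d[2]
def tri(a,b):
    (o1,d1),(o2,d2)=a,b
    A=np.stack([d1,-d2],1);s=np.linalg.lstsq(A,o2-o1,rcond=None)[0]
    p,q=o1+s[0]*d1,o2+s[1]*d2
    return (p+q)/2,np.linalg.norm(p-q)
E
python3 - <<'E'
from h import *
T=lambda x,y:(210+x/5.3,190+y/5.3)
H=lambda x,y:(360+x/7,190+y/7)
S=lambda x,y:(200+x/3.3,195+y/3.3)
P=lambda a,b:tri(ray("top",a),ray("scene",b))
print("handle ends tri",P(T(397,314),S(365,97)),P(T(397,314),S(478,47)),P(T(602,324),S(365,97)))
for q in((397,314),(602,324)):print("top z.19",onz("top",T(*q),.19))
for q in((365,97),(478,47)):print("sc z.19",onz("scene",S(*q),.19))
print("rim",onz("top",T(505,330),.134),onz("scene",S(421,122),.134))
tl=np.array([onz("top",T(*q),.074) for q in((375,272),(678,175),(750,390),(445,488))]);print("tin",tl,tl.mean(0))
tl=np.array([onz("scene",S(*q),.074) for q in((262,228),(362,130),(520,165),(380,307))]);print("tin sc",tl,tl.mean(0))
hb=np.array([onz("top",H(*q),.012) for q in((148,195),(390,120),(488,405),(243,485))]);print("base",hb,hb.mean(0))
hb=np.array([onz("scene",S(*q),.012) for q in((17,463),(122,364),(247,461),(142,567))]);print("base sc",hb,hb.mean(0))
print("tip",P(H(470,400),S(27,247)),"post",P(H(375,100),S(149,331)), "bend",P(H(445,365),S(50,277)))
print("probe top",P(T(92,232),S(684,42)),onz("top",T(92,232),.14),onz("scene",S(684,42),.14))
hb=np.array([onz("top",T(*q),.055) for q in((60,202),(180,187),(198,308),(78,325))]);print("stand",hb,hb.mean(0))
pr=np.array([onz("top",T(*q),.14) for q in((68,210),(113,205),(118,254),(73,260))]);print("probe sq",pr,pr.mean(0))
E
```

```text
handle ends tri (array([0.5343, 0.064 , 0.153 ]), np.float64(0.08354135677633134)) (array([0.5497, 0.1006, 0.1873]), np.float64(0.003381518822060684)) (array([0.5429, 0.0041, 0.1894]), np.float64(0.008369519575177644))
top z.19 [0.5486 0.0989 0.19  ]
top z.19 [0.5408 0.0005 0.19  ]
sc z.19 [0.5453 0.0076 0.19  ]
sc z.19 [0.5522 0.1007 0.19  ]
rim [0.5445 0.0495 0.134 ] [0.55   0.0536 0.134 ]
tin [[ 0.5829  0.1201  0.074 ]
 [ 0.6298 -0.0417  0.074 ]
 [ 0.5147 -0.0755  0.074 ]
 [ 0.4683  0.0855  0.074 ]] [0.5489 0.0221 0.074 ]
tin sc [[ 0.528  -0.0733  0.074 ]
 [ 0.4927  0.0394  0.074 ]
 [ 0.588   0.1203  0.074 ]
 [ 0.6346 -0.0398  0.074 ]] [0.5608 0.0117 0.074 ]
base [[ 0.6507 -0.1711  0.012 ]
 [ 0.6796 -0.2743  0.012 ]
 [ 0.5579 -0.3081  0.012 ]
 [ 0.5276 -0.2047  0.012 ]] [ 0.6039 -0.2395  0.012 ]
base sc [[ 0.5658 -0.3063  0.012 ]
 [ 0.5359 -0.2037  0.012 ]
 [ 0.6566 -0.1695  0.012 ]
 [ 0.6859 -0.2726  0.012 ]] [ 0.611 -0.238  0.012]
tip (array([ 0.5417, -0.2555,  0.2134]), np.float64(0.00407520614640884)) post (array([ 0.6488, -0.2254,  0.2259]), np.float64(0.00451296936057785)) bend (array([ 0.5569, -0.2509,  0.1935]), np.float64(0.005661152298452182))
probe top (array([0.6008, 0.2579, 0.1398]), np.float64(0.003771960401262243)) [0.5997 0.2562 0.14  ] [0.6016 0.2597 0.14  ]
stand [[0.6283 0.2913 0.055 ]
 [0.6345 0.2264 0.055 ]
 [0.5686 0.2171 0.055 ]
 [0.5614 0.2816 0.055 ]] [0.5982 0.2541 0.055 ]
probe sq [[0.6113 0.2684 0.14  ]
 [0.6132 0.2456 0.14  ]
 [0.5882 0.2431 0.14  ]
 [0.5858 0.2658 0.14  ]] [0.5996 0.2557 0.14  ]
```

```bash
cat >> h.py <<'E'
def move(tgt,ang_deg,st=None):
    "tool pointing straight down, tool x at ang_deg in world"
    st=st or arm.read_state()
    R0=R.from_quat(st["tool_rot"]);a=np.radians(ang_deg)
    Rt=R.from_matrix(np.array([[np.cos(a),np.sin(a),0],[np.sin(a),-np.cos(a),0],[0,0,-1]]))
    d=R0.inv().apply(np.array(tgt)-st["tool_pos"])*100
    return "t %.2f"%st["t"],"xyz cm",d.round(2),"dr",(R0.inv()*Rt).as_rotvec().round(4)
E
python3 -c "
from h import *
print(move([.549,.081,.30],-4.4))"
```

```text
('t 0.15', 'xyz cm', array([-37.05,  49.32,  -6.89]), 'dr', array([0.0005, 0.0008, 1.3178]))
```

{"method": "apply_moves", "body": {"motion": [{"xyz": [-3,4,-4],"dr": [0,0,0.12],"grip": 6},{"xyz": [-6.5,8.5,-6.9],"dr": [0,0,0.28],"grip": 6},{"xyz": [-10,13.3,-6.9],"dr": [0,0,0.44],"grip": 6},{"xyz": [-14,18.5,-6.9],"dr": [0,0,0.6],"grip": 6},{"xyz": [-18,24,-6.9],"dr": [0,0,0.76],"grip": 6},{"xyz": [-22,29.3,-6.9],"dr": [0,0,0.92],"grip": 6},{"xyz": [-26,34.6,-6.9],"dr": [0,0,1.06],"grip": 6},{"xyz": [-30,40,-6.9],"dr": [0,0,1.18],"grip": 6},{"xyz": [-34,45.2,-6.9],"dr": [0,0,1.28],"grip": 6},{"xyz": [-37.05,49.3,-6.9],"dr": [0,0,1.318],"grip": 6},{"xyz": [-37.05,49.3,-6.9],"dr": [0,0,1.318],"grip": 6},{"xyz": [-37.05,49.3,-6.9],"dr": [0,0,1.318],"grip": 6}]}}

```text
t: 1.65
tool_pos: [0.5488, 0.0807, 0.2997]
tool_rot: [0.999, -0.039, -0.001, 0.0]
ft_force: [-0.1, 0.2, 0.6]
width: 0.06
```

```bash
python3 - <<'E'
from h import *
s=arm.read_state();print(s["t"],s["tool_pos"],s["joint_positions"],s["width"],s["ft_force"])
cv2.imwrite("pics/w1.png",arm.grab_frame("wrist"))
E
```

```text
1.65 [0.5488 0.0807 0.2997] [ 0.0271  0.3264  1.6386 -0.0006  1.1779  0.1055] 0.0599563240211832 [-0.0788  0.224   0.558 ]
```

View pics/w1.png

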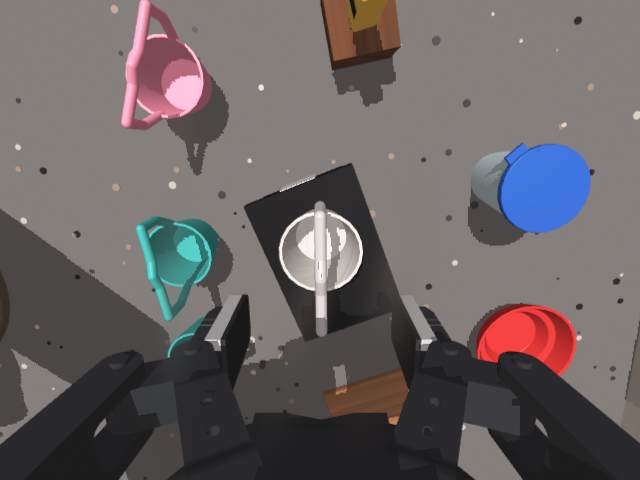

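The wrist view shows the handle bar running from (320,207) to (322,330) between the open fingers. It is aligned with the image's vertical.

```bash
python3 - <<'E'
from h import *
s=arm.read_state()
f=arm.grab_frame("wrist")
cv2.imwrite("pics/w1c.png",cv2.resize(f[180:350,230:410],None,fx=3.4,fy=3.4,interpolation=cv2.INTER_CUBIC))
for p in((320,207),(322,330),(320,250)):print(p,onz("wrist",p,.19,s))
print("rim",onz("wrist",(321,251),.134,s))
for p in((245,207),(352,164)):print("lid",onz("wrist",p,.074,s))
E
```

```text
(320, 207) [0.5504 0.1038 0.19  ]
(322, 330) [0.5445 0.0063 0.19  ]
(320, 250) [0.5479 0.072  0.19  ]
rim [0.5473 0.053  0.134 ]
lid [0.4713 0.0871 0.074 ]
lid [0.5836 0.1222 0.074 ]
```

View pics/w1c.png

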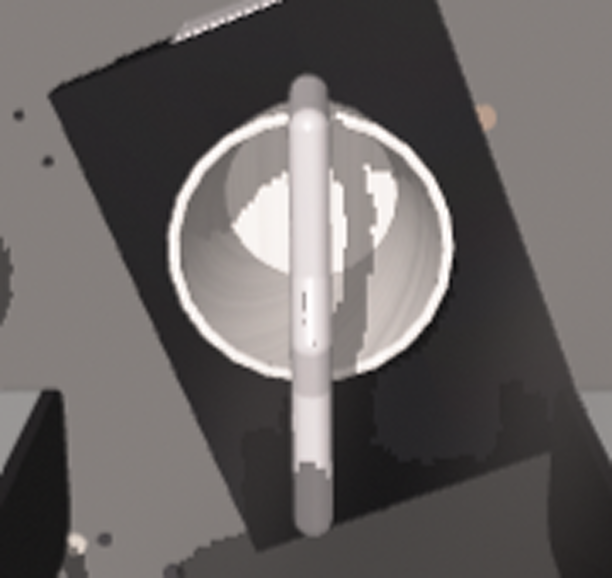

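```bash
python3 -c "
from h import *
print(move([.549,.0835,.171],-3.7))"
```

```text
('t 1.75', 'xyz cm', array([ 0.09, -0.16, 12.91]), 'dr', array([ 0.0006,  0.0008, -0.0115]))
```

{"method": "apply_moves", "body": {"motion": [{"xyz": [0.1,-0.25,3],"dr": [0,0,-0.01],"grip": 5},{"xyz": [0.1,-0.25,7],"dr": [0,0,-0.01],"grip": 5},{"xyz": [0.1,-0.25,10],"dr": [0,0,-0.01],"grip": 5},{"xyz": [0.1,-0.25,12],"dr": [0,0,-0.01],"grip": 5},{"xyz": [0.1,-0.25,12.9],"dr": [0,0,-0.01],"grip": 5},{"xyz": [0.1,-0.25,12.9],"dr": [0,0,-0.01],"grip": 3.5},{"xyz": [0.1,-0.25,12.9],"dr": [0,0,-0.01],"grip": 2},{"xyz": [0.1,-0.25,12.9],"dr": [0,0,-0.01],"grip": 1.2},{"xyz": [0.1,-0.25,12.9],"dr": [0,0,-0.01],"grip": 0.5},{"xyz": [0.1,-0.25,12.9],"dr": [0,0,-0.01],"grip": 0},{"xyz": [0.1,-0.25,12.9],"dr": [0,0,-0.01],"grip": 0},{"xyz": [0.1,-0.25,12.9],"dr": [0,0,-0.01],"grip": 0}], "newtons": 60}}

```text
t: 3.25
tool_pos: [0.5494, 0.0845, 0.1718]
tool_rot: [0.999, -0.033, 0.0, 0.0]
ft_force: [-1.6, 1.5, 6.2]
width: 0.0066
```

```bash
python3 - <<'E'
from h import *
s=arm.read_state();print(s["t"],s["tool_pos"],s["width"],s["ft_force"])
cv2.imwrite("pics/w2.png",arm.grab_frame("wrist"))
E
```

```text
3.25 [0.5494 0.0845 0.1718] 0.006630307453012158 [-1.614   1.4748  6.1977]
```

View pics/w2.png

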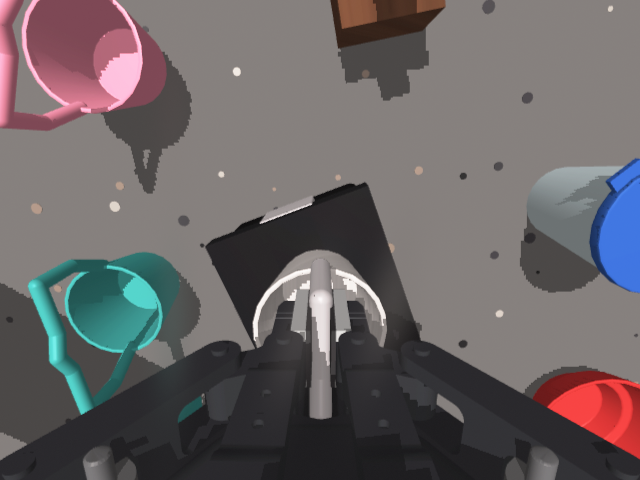

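{"method": "apply_moves", "body": {"motion": [{"xyz": [0,0,-0.5],"dr": [0,0,0],"grip": 0},{"xyz": [0,0,-1.5],"dr": [0,0,0],"grip": 0},{"xyz": [0,0,-3.5],"dr": [0,0,0],"grip": 0},{"xyz": [0,0,-6],"dr": [0,0,0],"grip": 0},{"xyz": [0,0,-8],"dr": [0,0,0],"grip": 0},{"xyz": [0,0,-8.5],"dr": [0,0,0],"grip": 0},{"xyz": [0,0,-8.5],"dr": [0,0,0],"grip": 0},{"xyz": [0,0,-8.5],"dr": [0,0,0],"grip": 0}]}}

```text
t: 4.3
tool_pos: [0.5491, 0.0844, 0.256]
tool_rot: [0.999, -0.033, -0.001, 0.0]
ft_force: [0.3, -0.2, -2.1]
width: 0.0067
```

```bash
python3 - <<'E'
from h import *
s=arm.read_state();print(s["t"],s["tool_pos"],s["width"],s["ft_force"])
f=arm.grab_frame("scene");cv2.imwrite("pics/s3.png",cv2.resize(f[130:350,180:480],None,fx=2.6,fy=2.6))
# target with eye offset .030 along bar (tool -y = bar +): pre-hook
u=np.array([np.cos(np.radians(15.6)),np.sin(np.radians(15.6))]);v=np.array([-u[1],u[0]])
h=np.array([.5855,-.243]);t=h-.105*u+.030*v
print(move([t[0],t[1],.257],15.6,s))
E
```

```text
4.3 [0.5491 0.0844 0.256 ] 0.006657876326396786 [ 0.2673 -0.2241 -2.1327]
('t 4.30', 'xyz cm', array([-5.1 , 33.09, -0.08]), 'dr', array([ 0.0002,  0.0012, -0.3385]))
```

View pics/s3.png

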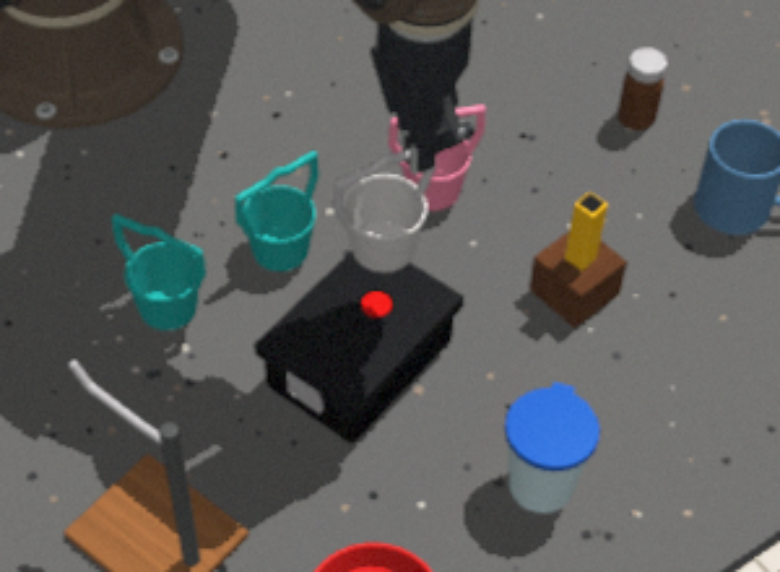

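The pot is held upright and the red spot is uncovered, at about crop (376,304). Next I'll carry the pot to in front of the hook tip.

{"method": "apply_moves", "body": {"motion": [{"xyz": [-1.2,1,-0.5],"dr": [0,0,-0.03],"grip": 0},{"xyz": [-3,3.5,-1],"dr": [0,0,-0.07],"grip": 0},{"xyz": [-4.5,7,-1],"dr": [0,0,-0.11],"grip": 0},{"xyz": [-5.1,11,-1],"dr": [0,0,-0.15],"grip": 0},{"xyz": [-5.1,15,-1],"dr": [0,0,-0.19],"grip": 0},{"xyz": [-5.1,19,-1],"dr": [0,0,-0.23],"grip": 0},{"xyz": [-5.1,23,-1],"dr": [0,0,-0.27],"grip": 0},{"xyz": [-5.1,27,-1],"dr": [0,0,-0.31],"grip": 0},{"xyz": [-5.1,30.5,-1],"dr": [0,0,-0.338],"grip": 0},{"xyz": [-5.1,32.5,-0.5],"dr": [0,0,-0.338],"grip": 0},{"xyz": [-5.1,33.1,-0.1],"dr": [0,0,-0.338],"grip": 0},{"xyz": [-5.1,33.1,-0.1],"dr": [0,0,-0.338],"grip": 0}]}}

```text
t: 5.85
tool_pos: [0.4762, -0.2418, 0.2565]
tool_rot: [0.991, 0.135, -0.001, -0.0]
ft_force: [-0.0, 0.2, -2.4]
width: 0.0067
```

```bash
python3 - <<'E'
from h import *
s=arm.read_state();print(s["t"],s["tool_pos"],s["joint_positions"],s["width"],s["ft_force"])
f=arm.grab_frame("scene");cv2.imwrite("pics/s4.png",cv2.resize(f[200:400,150:400],None,fx=3,fy=3))
f=arm.grab_frame("top");cv2.imwrite("pics/t4.png",cv2.resize(f[180:290,350:470],None,fx=5,fy=5))
f=arm.grab_frame("wrist");cv2.imwrite("pics/w4.png",f)
E
```

```text
5.85 [ 0.4762 -0.2418  0.2565] [-0.5933  0.3359  1.747  -0.0008  1.0609 -0.8643] 0.0066787909913034035 [-0.0083  0.1511 -2.3867]
```

View pics/s4.png

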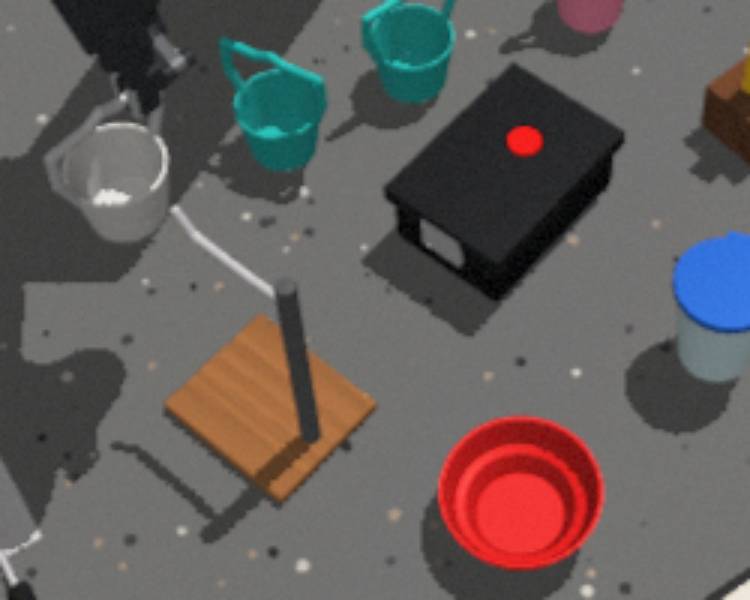

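View pics/t4.png

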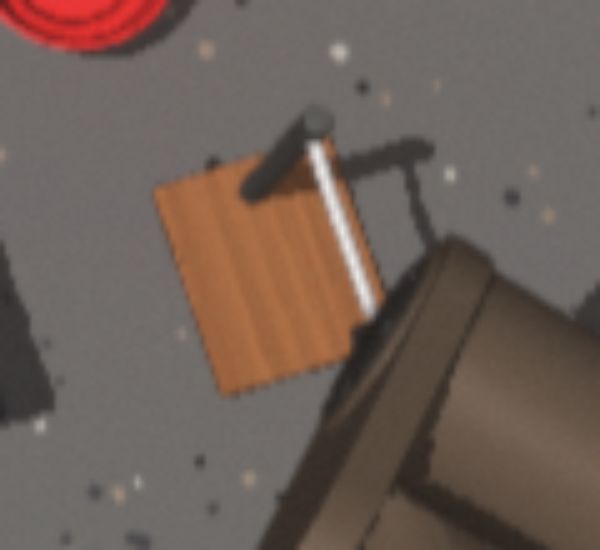

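View pics/w4.png

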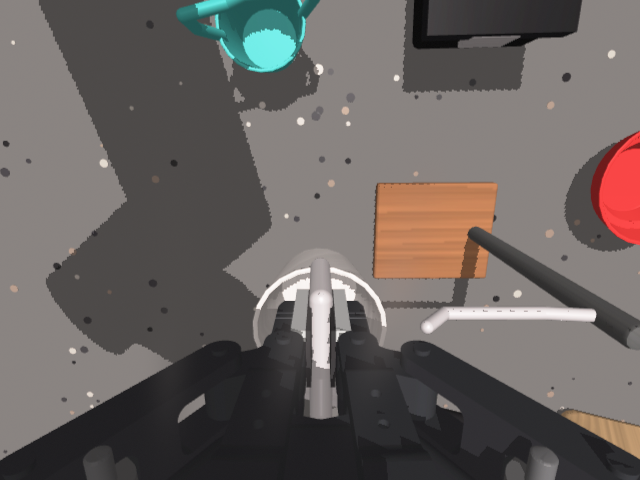

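The wrist view shows the prong level and parallel to the tool's x axis. Its tip is at (428,327) and its line runs from about (450,314) to (592,315). The handle's upper end is at about (320,262) and its lower end at about (320,416). I'll measure the eye against the prong.

```bash
python3 - <<'E'
from h import *
s=arm.read_state()
R0=R.from_quat(s["tool_rot"])
tl=lambda p:R0.inv().apply(p-s["tool_pos"])*100
z=s["tool_pos"][2]+.019
for n,p,zz in(("barfar",(320,262),z),("barnear",(320,416),z),("tip",(428,327),.217),("bend",(450,314),.202),("prong",(592,315),.202),("posttop",(640,335),.23)):
    q=onz("wrist",p,zz,s);print(n,q,tl(q))
E
```

```text
barfar [ 0.4692 -0.2152  0.2763] [ 0.0093 -2.7358 -1.8996]
barnear [ 0.4875 -0.2802  0.2763] [ 0.0135  4.0184 -1.9006]
tip [ 0.5441 -0.2567  0.217 ] [6.1092 3.2786 4.024 ]
bend [ 0.561  -0.2517  0.202 ] [7.8652 3.2537 5.5221]
prong [ 0.6438 -0.2291  0.202 ] [16.4563  3.3091  5.513 ]
posttop [ 0.6473 -0.2248  0.23  ] [16.9038  2.9927  2.7125]
```

{"method": "apply_moves", "body": {"motion": [{"xyz": [0,0.1,1.5],"dr": [0,0,0],"grip": 0},{"xyz": [0,0.1,3],"dr": [0,0,0],"grip": 0},{"xyz": [0,0.1,4],"dr": [0,0,0],"grip": 0},{"xyz": [0,0.1,4],"dr": [0,0,0],"grip": 0},{"xyz": [0.5,0.1,4],"dr": [0,0,0],"grip": 0},{"xyz": [1.5,0.1,4],"dr": [0,0,0],"grip": 0},{"xyz": [2.5,0.1,4],"dr": [0,0,0],"grip": 0},{"xyz": [3.5,0.1,4],"dr": [0,0,0],"grip": 0},{"xyz": [4,0.1,4],"dr": [0,0,0],"grip": 0},{"xyz": [4,0.1,4],"dr": [0,0,0],"grip": 0}]}}

```text
t: 7.25
tool_pos: [0.5155, -0.2315, 0.2171]
tool_rot: [0.991, 0.136, -0.001, -0.0]
ft_force: [0.2, -0.2, -1.7]
width: 0.0068
```

```bash
python3 - <<'E'
from h import *
s=arm.read_state();print(s["t"],s["tool_pos"],s["width"],s["ft_force"])
f=arm.grab_frame("scene");cv2.imwrite("pics/s5.png",cv2.resize(f[240:340,160:300],None,fx=5,fy=5,interpolation=cv2.INTER_CUBIC))
f=arm.grab_frame("wrist");cv2.imwrite("pics/w5.png",f)
E
```

```text
7.25 [ 0.5155 -0.2315  0.2171] 0.0068186074609061596 [ 0.2127 -0.2294 -1.6961]
```

View pics/s5.png

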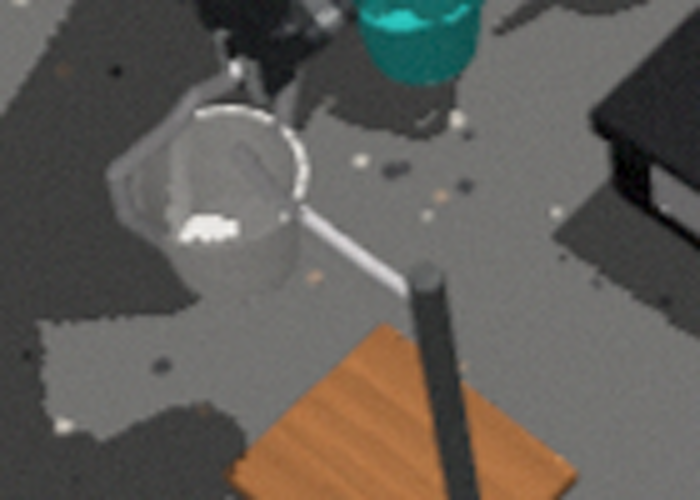

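View pics/w5.png

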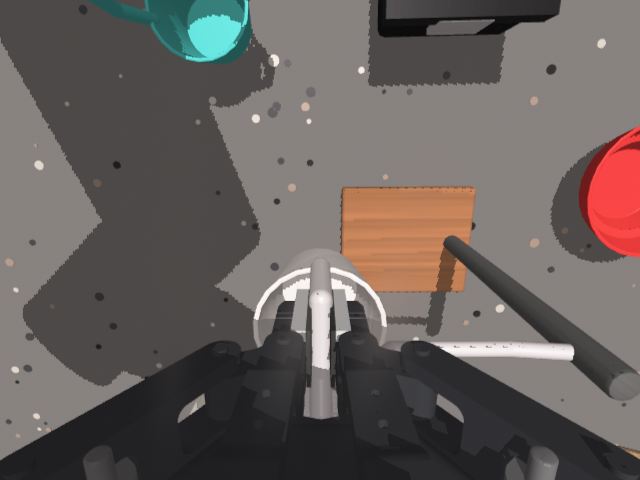

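The tip now shows above the rim and inside the handle arch, as wanted. I'll go on in and check before lowering.

{"method": "apply_moves", "body": {"motion": [{"xyz": [0.8,0,0],"dr": [0,0,0],"grip": 0},{"xyz": [1.8,0,0],"dr": [0,0,0],"grip": 0},{"xyz": [2.8,0,0],"dr": [0,0,0],"grip": 0},{"xyz": [3.8,0,0],"dr": [0,0,0],"grip": 0},{"xyz": [4.8,0,0],"dr": [0,0,0],"grip": 0},{"xyz": [5.8,0,0],"dr": [0,0,0],"grip": 0},{"xyz": [6.4,0,0],"dr": [0,0,0],"grip": 0},{"xyz": [6.4,0,0],"dr": [0,0,0],"grip": 0},{"xyz": [6.4,0,0.7],"dr": [0,0,0],"grip": 0},{"xyz": [6.4,0,1.5],"dr": [0,0,0],"grip": 0},{"xyz": [6.4,0,2],"dr": [0,0,0],"grip": 0},{"xyz": [6.4,0,2],"dr": [0,0,0],"grip": 0}]}}

```text
t: 8.85
tool_pos: [0.5765, -0.2145, 0.1966]
tool_rot: [0.991, 0.136, -0.001, -0.0]
ft_force: [-0.5, 0.4, -2.4]
width: 0.0068
```

```bash
python3 - <<'E'
from h import *
s=arm.read_state();print(s["t"],s["tool_pos"],s["width"],s["ft_force"])
f=arm.grab_frame("scene");cv2.imwrite("pics/s6.png",cv2.resize(f[230:350,170:310],None,fx=5,fy=5,interpolation=cv2.INTER_CUBIC))
f=arm.grab_frame("wrist");cv2.imwrite("pics/w6.png",f)
E
```

```text
8.85 [ 0.5765 -0.2145  0.1966] 0.006762104853384289 [-0.4752  0.368  -2.4049]
```

View pics/s6.png

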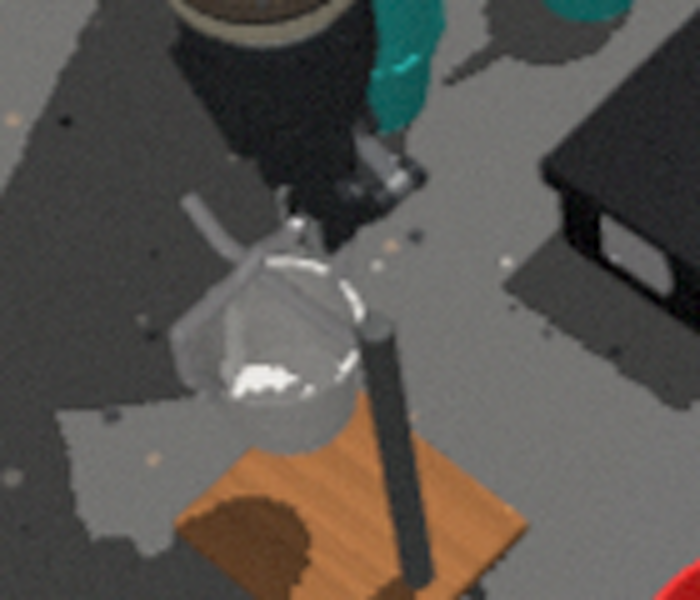

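View pics/w6.png

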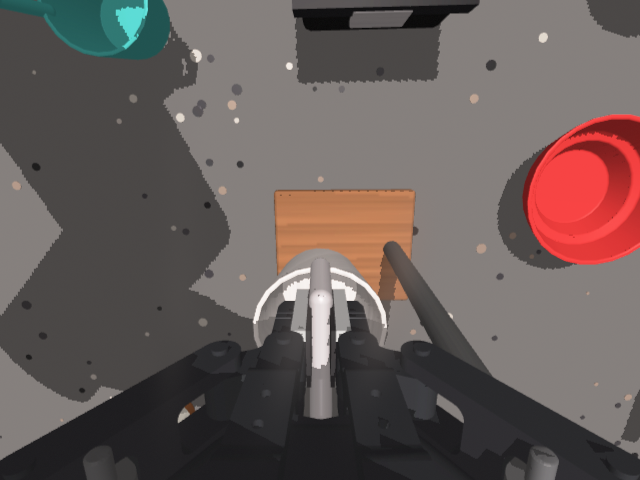

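{"method": "apply_moves", "body": {"motion": [{"xyz": [0,0,0.4],"dr": [0,0,0],"grip": 0},{"xyz": [0,0,0.8],"dr": [0,0,0],"grip": 0},{"xyz": [0,0,1.1],"dr": [0,0,0],"grip": 0},{"xyz": [0,0,1.1],"dr": [0,0,0],"grip": 0}]}}

```text
t: 9.45
tool_pos: [0.5767, -0.2145, 0.1861]
tool_rot: [0.991, 0.136, -0.001, -0.0]
ft_force: [-0.6, 0.2, -0.8]
width: 0.0069
```

```bash
python3 - <<'E'
from h import *
s=arm.read_state();print(s["t"],s["tool_pos"],s["width"],s["ft_force"],s["moment"])
E
```

```text
9.45 [ 0.5767 -0.2145  0.1861] 0.006894572139487398 [-0.5769  0.222  -0.766 ] [ 0.1595  0.0297 -0.0572]
```

{"method": "apply_moves", "body": {"motion": [{"xyz": [0,0,0.2],"dr": [0,0,0],"grip": 0},{"xyz": [0,0,0.2],"dr": [0,0,0],"grip": 0}]}}

```text
t: 9.7
tool_pos: [0.5769, -0.2146, 0.1848]
tool_rot: [0.991, 0.136, -0.0, 0.0]
ft_force: [-3.0, 1.2, 6.3]
width: 0.0064
```

```bash
python3 - <<'E'
from h import *
s=arm.read_state();print(s["t"],s["tool_pos"],s["width"],s["ft_force"],s["moment"])
f=arm.grab_frame("scene");cv2.imwrite("pics/s7.png",cv2.resize(f[230:350,170:310],None,fx=5,fy=5,interpolation=cv2.INTER_CUBIC))
E
```

```text
9.7 [ 0.5769 -0.2146  0.1848] 0.006437165183241464 [-3.0113  1.2319  6.3328] [-0.0192  0.3453 -0.0762]
```

View pics/s7.png

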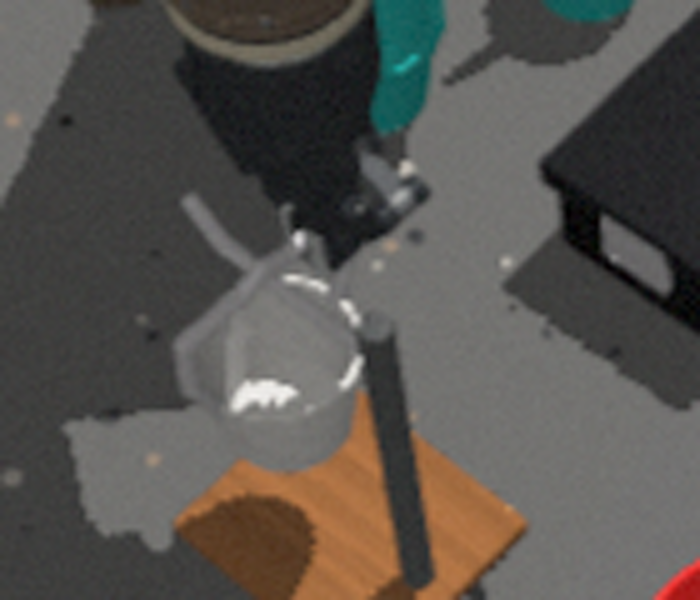

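The bar rests on the prong: the force changed sign and the height is as expected. Now I'll release it.

{"method": "apply_moves", "body": {"motion": [{"xyz": [0,0,-0.1],"dr": [0,0,0],"grip": 0.2},{"xyz": [0,0,-0.1],"dr": [0,0,0],"grip": 0.8},{"xyz": [0,0,-0.1],"dr": [0,0,0],"grip": 1.2},{"xyz": [0,0,-0.1],"dr": [0,0,0],"grip": 1.8},{"xyz": [0,0,-0.1],"dr": [0,0,0],"grip": 2.6},{"xyz": [0,0,-0.1],"dr": [0,0,0],"grip": 3.6},{"xyz": [0,0,-0.1],"dr": [0,0,0],"grip": 4},{"xyz": [0,0,-0.1],"dr": [0,0,0],"grip": 4},{"xyz": [0,0,-0.1],"dr": [0,0,0],"grip": 4}]}}

```text
t: 10.88
tool_pos: [0.5769, -0.2146, 0.1858]
tool_rot: [0.991, 0.136, -0.0, 0.0]
ft_force: [-0.5, 0.4, -0.4]
width: 0.0397
```

```bash
python3 - <<'E'
from h import *
s=arm.read_state();print(s["t"],s["tool_pos"],s["width"],s["ft_force"],s["moment"])
f=arm.grab_frame("scene");cv2.imwrite("pics/s8.png",cv2.resize(f[230:350,170:310],None,fx=5,fy=5,interpolation=cv2.INTER_CUBIC))
cv2.imwrite("pics/w8.png",arm.grab_frame("wrist"))
E
```

```text
10.875 [ 0.5769 -0.2146  0.1858] 0.039663713227150676 [-0.4789  0.4213 -0.3705] [-0.0459 -0.0546 -0.0057]
```

View pics/s8.png

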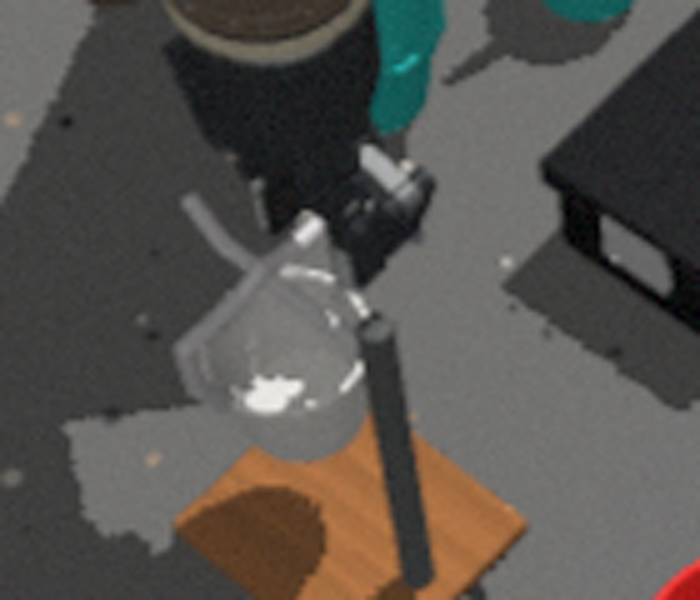

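View pics/w8.png

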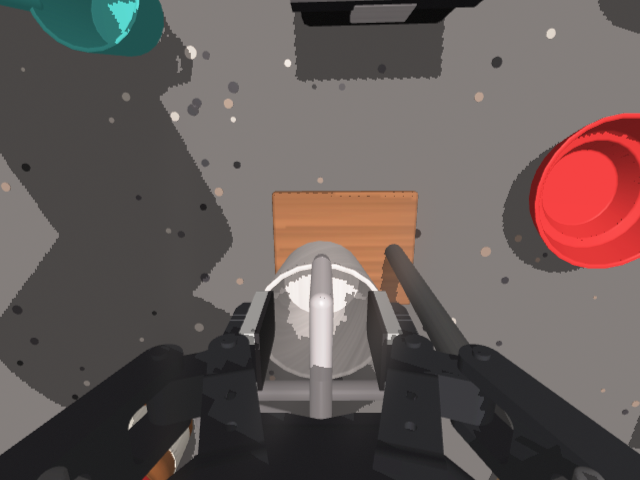

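The pot hangs on the prong with the fingers clear on both sides. I'll back off upward and then go over to the thermometer.

{"method": "apply_moves", "body": {"motion": [{"xyz": [0,0,-0.5],"dr": [0,0,0],"grip": 4},{"xyz": [0,0,-1.5],"dr": [0,0,0],"grip": 4},{"xyz": [0,0,-3],"dr": [0,0,0],"grip": 4},{"xyz": [0,0,-5],"dr": [0,0,0],"grip": 4.5},{"xyz": [0,0,-8],"dr": [0,0,0],"grip": 5},{"xyz": [0,0,-11],"dr": [0,0,0],"grip": 5},{"xyz": [0,0,-12],"dr": [0,0,0],"grip": 5},{"xyz": [0,0,-12],"dr": [0,0,0],"grip": 5}]}}

```text
t: 11.98
tool_pos: [0.5769, -0.2145, 0.3062]
tool_rot: [0.991, 0.136, 0.0, 0.001]
ft_force: [-0.6, -0.4, 0.9]
width: 0.05
```

```bash
python3 - <<'E'
from h import *
s=arm.read_state();print(s["t"],s["tool_pos"],s["width"],s["ft_force"])
print(move([.600,.245,.27],6,s))
f=arm.grab_frame("scene");cv2.imwrite("pics/s9.png",cv2.resize(f[230:350,170:310],None,fx=5,fy=5,interpolation=cv2.INTER_CUBIC))
cv2.imwrite("pics/w9.png",arm.grab_frame("wrist"))
E
```

```text
11.975 [ 0.5769 -0.2145  0.3062] 0.04999930444790236 [-0.6195 -0.3962  0.9111]
('t 11.97', 'xyz cm', array([ 14.6 , -43.63,   3.58]), 'dr', array([ 0.0011, -0.0002,  0.168 ]))
```

View pics/s9.png

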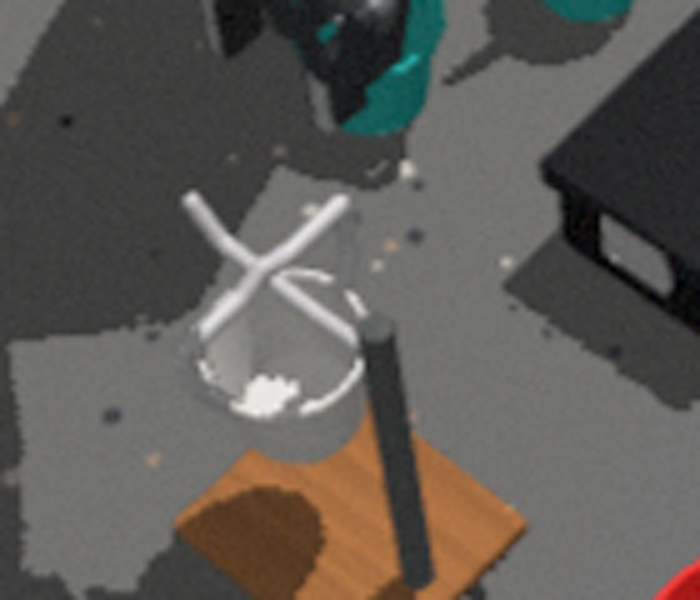

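View pics/w9.png

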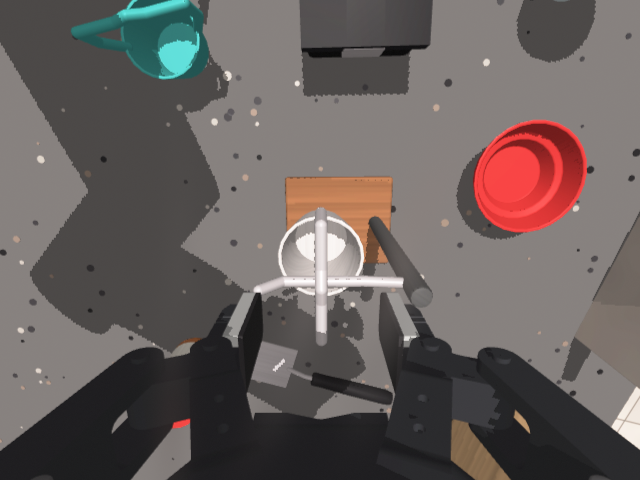

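The pot hangs square on the prong, held at its kink (wrist pixel (320,281)), and is released. On to the thermometer.

{"method": "apply_moves", "body": {"motion": [{"xyz": [0.7,-2,0],"dr": [0,0,0.02],"grip": 6},{"xyz": [2,-6,0],"dr": [0,0,0.04],"grip": 6},{"xyz": [3.6,-11,0],"dr": [0,0,0.06],"grip": 6},{"xyz": [5.4,-16,0],"dr": [0,0,0.08],"grip": 6},{"xyz": [7,-21,0],"dr": [0,0,0.1],"grip": 6},{"xyz": [8.7,-26,0],"dr": [0,0,0.12],"grip": 6},{"xyz": [10.4,-31,0.5],"dr": [0,0,0.14],"grip": 6},{"xyz": [12,-36,1],"dr": [0,0,0.16],"grip": 6},{"xyz": [13.5,-40.5,2],"dr": [0,0,0.168],"grip": 6},{"xyz": [14.6,-43.6,3],"dr": [0,0,0.168],"grip": 6},{"xyz": [14.6,-43.6,3.6],"dr": [0,0,0.168],"grip": 6},{"xyz": [14.6,-43.6,3.6],"dr": [0,0,0.168],"grip": 6}]}}

```text
t: 13.58
tool_pos: [0.5994, 0.2443, 0.2675]
tool_rot: [0.999, 0.052, -0.002, 0.0]
ft_force: [-0.2, -0.9, -0.4]
width: 0.06
```

```bash
python3 - <<'E'
from h import *
s=arm.read_state();print(s["t"],s["tool_pos"],s["joint_positions"])
f=arm.grab_frame("wrist");cv2.imwrite("pics/w10.png",f)
cv2.imwrite("pics/w10c.png",cv2.resize(f[200:380,240:400],None,fx=3.3,fy=3.3,interpolation=cv2.INTER_CUBIC))
f=arm.grab_frame("scene");cv2.imwrite("pics/s10c.png",cv2.resize(f[190:310,270:440],None,fx=4.5,fy=4.5,interpolation=cv2.INTER_CUBIC))
f=arm.grab_frame("top");cv2.imwrite("pics/t10.png",f)
E
```

```text
13.575 [0.5994 0.2443 0.2675] [0.2848 0.494  1.4517 0.0004 1.1999 0.18  ]
```

View pics/w10.png

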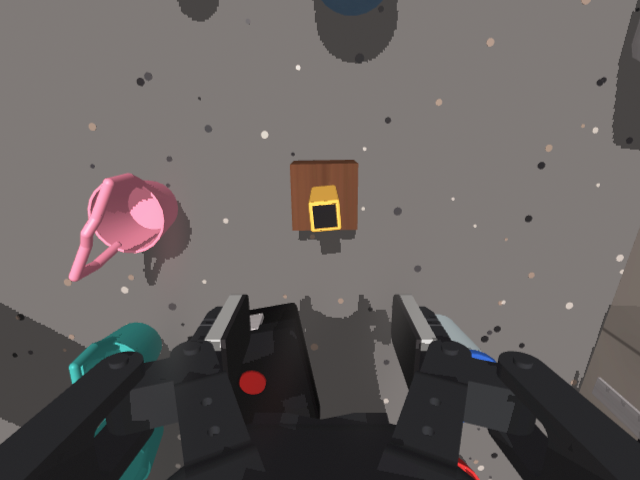

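View pics/w10c.png

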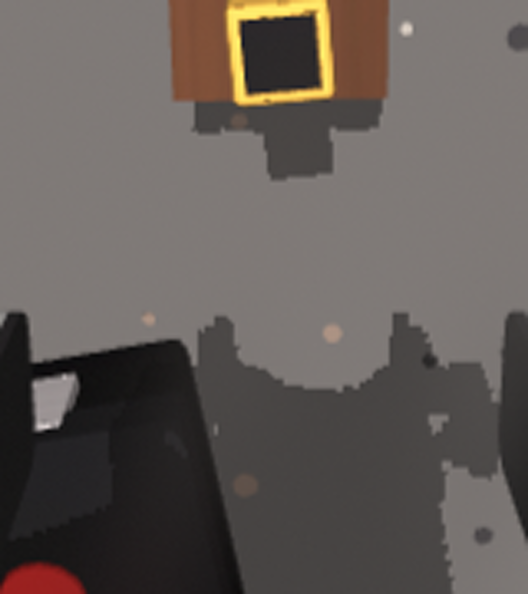

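View pics/s10c.png

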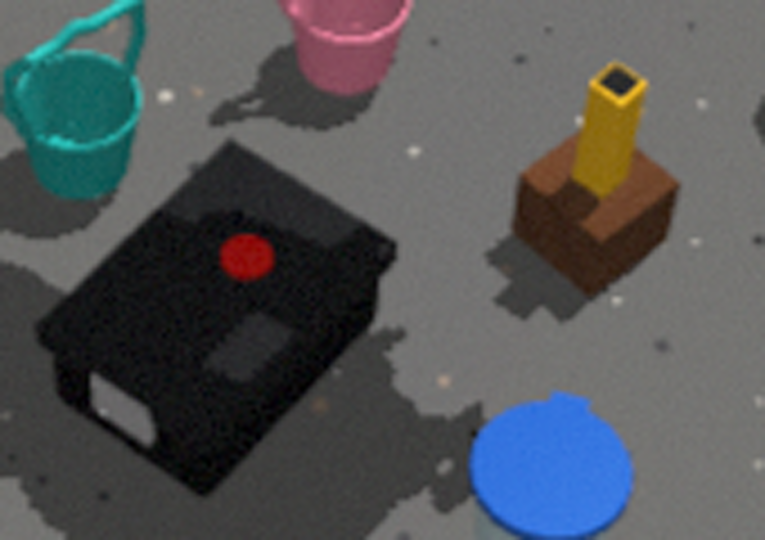

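In the wrist view the probe's top square has corners at about (309,202), (340,200), (341,229) and (312,231). The red spot is at wrist (252,383) and scene (325,247).

```bash
python3 - <<'E'
from h import *
s=arm.read_state()
pr=np.array([onz("wrist",p,.14,s) for p in((309,202.5),(339.5,200),(341.5,229),(311.5,231.5))]);print(pr,pr.mean(0))
for i in range(4):
    d=pr[(i+1)%4]-pr[i];print(np.linalg.norm(d),np.degrees(np.arctan2(d[1],d[0]))%90)
st=np.array([onz("wrist",p,.055,s) for p in((291,161),(357,160.5),(358,230),(291.5,230.5))]);print("stand",st.mean(0))
for i in range(4):
    d=st[(i+1)%4]-st[i];print(np.linalg.norm(d),np.degrees(np.arctan2(d[1],d[0]))%90)
print("spot w",onz("wrist",(252.5,383),.0735,s))
for n in("scene","top"):
    f=arm.grab_frame(n);hs=cv2.cvtColor(f,cv2.COLOR_BGR2HSV)
    m=((hs[...,0]<8)|(hs[...,0]>172))&(hs[...,1]>180)&(hs[...,2]>60)
    k,l,stt,c=cv2.connectedComponentsWithStats(m.astype(np.uint8))
    for i in range(1,k):
        if stt[i,4]>40: print(n,c[i],stt[i,4],onz(n,c[i],.0735))
for t in(.0,):pass
print("move",move([pr.mean(0)[0],pr.mean(0)[1],.115-.019],10,s))
E
```

```text
[[0.5894 0.2649 0.14  ]
 [0.6121 0.2693 0.14  ]
 [0.6164 0.247  0.14  ]
 [0.5935 0.2425 0.14  ]] [0.6029 0.2559 0.14  ]
0.02313992298850341 10.721181642664146
0.022692144073081358 10.75146891712707
0.023301775437434814 10.919816598039091
0.02277341626822136 10.344504838383017
stand [0.6028 0.2569 0.055 ]
0.0635373261731285 6.406889897206249
0.06915894962417034 8.477206629432104
0.06764843054542237 6.441809653525297
0.06917383558865332 5.071026334130707
spot w [0.5457 0.0461 0.0735]
scene [324.4095 246.619 ] 105 [0.5453 0.0486 0.0735]
scene [108.7036 327.2808] 577 [ 0.4604 -0.4844  0.0735]
scene [323.0695 363.9925] 2145 [ 0.8064 -0.1351  0.0735]
top [365.1717 169.2472] 1258 [ 0.7827 -0.1247  0.0735]
top [306.8902 254.5488] 82 [0.5436 0.0478 0.0735]
top [503.2429 274.8811] 387 [ 0.4713 -0.4917  0.0735]
move ('t 13.72', 'xyz cm', array([ 0.44, -1.17, 17.3 ]), 'dr', array([-0.0002,  0.0015, -0.0711]))
```

```bash
python3 - <<'E'
import cv2
f=cv2.imread("pics/t10.png");cv2.imwrite("pics/t10c.png",cv2.resize(f[180:290,200:350],None,fx=5,fy=5,interpolation=cv2.INTER_CUBIC))
E
```

```text
(no output)
```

View pics/t10c.png

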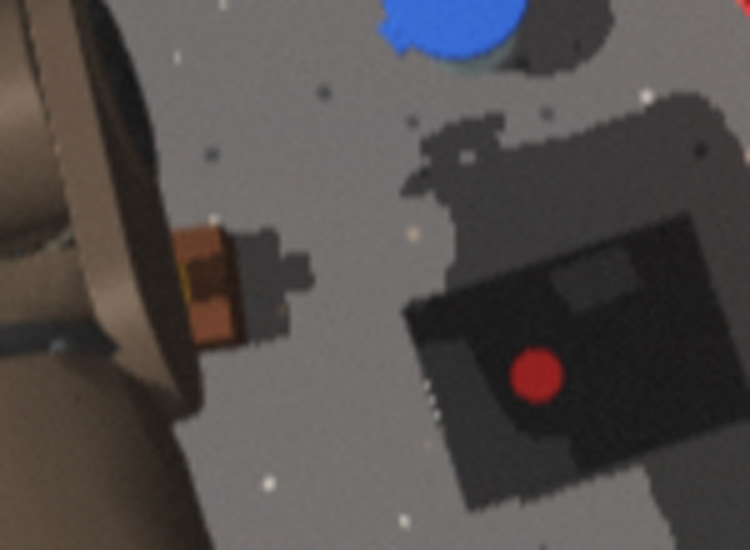

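{"method": "apply_moves", "body": {"motion": [{"xyz": [0.35,-1.2,2],"dr": [0,0,-0.08],"grip": 6},{"xyz": [0.35,-1.2,5],"dr": [0,0,-0.08],"grip": 6},{"xyz": [0.35,-1.2,8],"dr": [0,0,-0.08],"grip": 6},{"xyz": [0.35,-1.2,11],"dr": [0,0,-0.08],"grip": 6},{"xyz": [0.35,-1.2,11],"dr": [0,0,-0.08],"grip": 6}]}}

```text
t: 14.45
tool_pos: [0.6015, 0.2556, 0.1577]
tool_rot: [0.996, 0.091, -0.002, 0.0]
ft_force: [-0.3, -0.1, 1.2]
width: 0.06
```

```bash
python3 - <<'E'
from h import *
s=arm.read_state();print(s["t"],s["tool_pos"],s["width"])
print(move([.602,.2562,.098],10.6,s))
f=arm.grab_frame("wrist");cv2.imwrite("pics/w11.png",f)
E
```

```text
14.45 [0.6015 0.2556 0.1577] 0.060012239979161525
('t 14.45', 'xyz cm', array([ 0.09, -0.05,  5.97]), 'dr', array([ 0.    ,  0.0045, -0.002 ]))
```

View pics/w11.png

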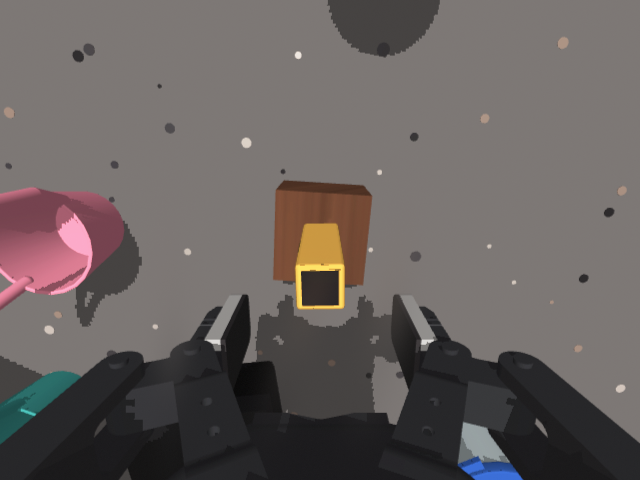

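The handle is square to the jaws and centred at column 320.

```bash
python3 - <<'E'
from h import *
s=arm.read_state()
q=onz("wrist",(320.5,286.5),.14,s);print(q,R.from_quat(s["tool_rot"]).inv().apply(q-s["tool_pos"])*100)
E
```

```text
[0.6024 0.2571 0.14  ] [ 0.0434 -0.1072  1.9375]
```

{"method": "apply_moves", "body": {"motion": [{"xyz": [0.06,-0.1,2],"dr": [0,0.0045,0],"grip": 6},{"xyz": [0.06,-0.1,4],"dr": [0,0.0045,0],"grip": 6},{"xyz": [0.06,-0.1,5.5],"dr": [0,0.0045,0],"grip": 5},{"xyz": [0.06,-0.1,5.9],"dr": [0,0.0045,0],"grip": 4},{"xyz": [0.06,-0.1,5.9],"dr": [0,0.0045,0],"grip": 3},{"xyz": [0.06,-0.1,5.9],"dr": [0,0.0045,0],"grip": 2.6},{"xyz": [0.06,-0.1,5.9],"dr": [0,0.0045,0],"grip": 2.2},{"xyz": [0.06,-0.1,5.9],"dr": [0,0.0045,0],"grip": 1.5},{"xyz": [0.06,-0.1,5.9],"dr": [0,0.0045,0],"grip": 1.5},{"xyz": [0.06,-0.1,5.9],"dr": [0,0.0045,0],"grip": 1.5}], "newtons": 50}}

```text
t: 15.75
tool_pos: [0.6027, 0.2571, 0.101]
tool_rot: [0.996, 0.091, 0.002, -0.0]
ft_force: [-1.0, -0.0, 6.3]
width: 0.0232
```

```bash
python3 - <<'E'
from h import *
s=arm.read_state();print(s["t"],s["tool_pos"],s["tool_rot"],s["width"],s["ft_force"])
E
```

```text
15.75 [0.6027 0.2571 0.101 ] [ 0.9958  0.0914  0.0017 -0.0004] 0.02317804382793853 [-0.9905 -0.0099  6.3176]
```

Gripped: the opening is 23 mm on the 24 mm handle. The tip should be 0.091 m below the TCP. Lifting now.

{"method": "apply_moves", "body": {"motion": [{"xyz": [0,0,-0.5],"dr": [0,0,0],"grip": 1.5},{"xyz": [0,0,-1.5],"dr": [0,0,0],"grip": 1.5},{"xyz": [0,0,-3.5],"dr": [0,0,0],"grip": 1.5},{"xyz": [0,0,-6],"dr": [0,0,0],"grip": 1.5},{"xyz": [0,0,-9],"dr": [0,0,0],"grip": 1.5},{"xyz": [0,0,-12],"dr": [0,0,0],"grip": 1.5},{"xyz": [0,0,-14],"dr": [0,0,0],"grip": 1.5},{"xyz": [0,0,-14],"dr": [0,0,0],"grip": 1.5},{"xyz": [0,0,-14],"dr": [0,0,0],"grip": 1.5}]}}

```text
t: 16.88
tool_pos: [0.6019, 0.2568, 0.2402]
tool_rot: [0.996, 0.091, 0.001, -0.0]
ft_force: [-0.3, 0.3, -0.8]
width: 0.0237
```

```bash
python3 - <<'E'
from h import *
s=arm.read_state();print(s["t"],s["tool_pos"],s["tool_rot"],s["width"],s["ft_force"])
f=arm.grab_frame("scene");cv2.imwrite("pics/s12.png",cv2.resize(f[130:310,270:470],None,fx=3.2,fy=3.2,interpolation=cv2.INTER_CUBIC))
f=arm.grab_frame("wrist");cv2.imwrite("pics/w12.png",f)
# move to above spot, tip .11 -> TCP .201 ; first z .22
print(move([.545,.0478,.215],10.6,s))
E
```

```text
16.875 [0.6019 0.2568 0.2402] [ 0.9958  0.0914  0.0012 -0.0002] 0.02374678346047366 [-0.2513  0.284  -0.8365]
('t 16.88', 'xyz cm', array([-9.4 , 19.52,  2.49]), 'dr', array([-0.0003, -0.0024, -0.002 ]))
```

View pics/s12.png

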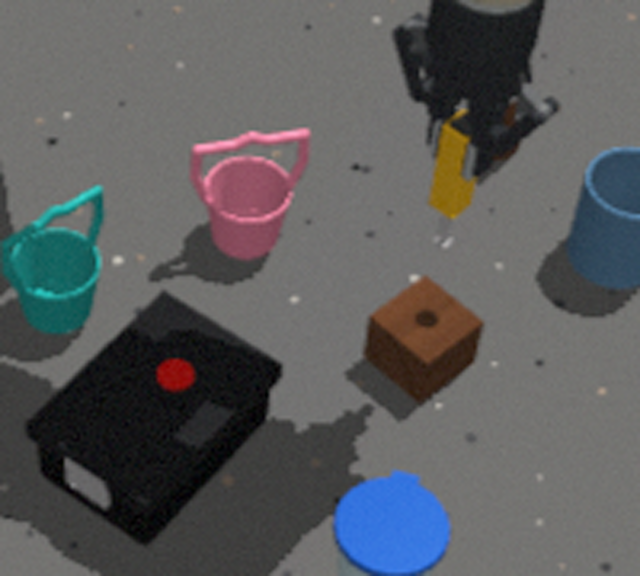

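View pics/w12.png

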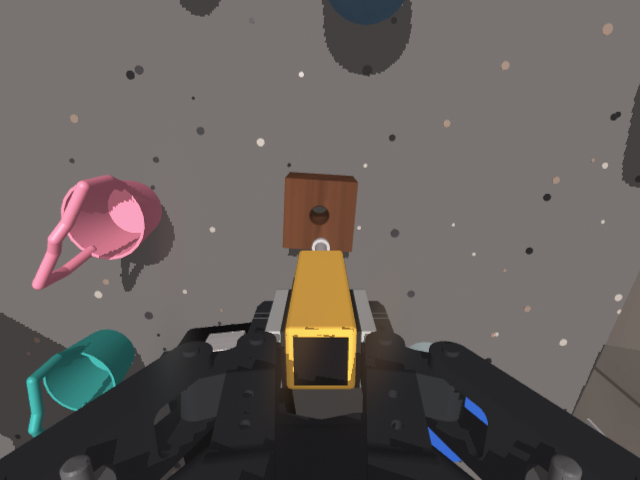

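The thermometer is out of the stand, and its tip shows in the wrist view at about (320,244). I'll check the tip's offset, then move over the spot.

```bash
python3 - <<'E'
from h import *
s=arm.read_state()
for p in((320.5,244),(320.5,247)):
    q=onz("wrist",p,.149,s);print(q,R.from_quat(s["tool_rot"]).inv().apply(q-s["tool_pos"])*100)
for p in ((290,253),(347,253)):
    q=onz("wrist",p,.194,s);print(q,R.from_quat(s["tool_rot"]).inv().apply(q-s["tool_pos"])*100)
E
```

```text
[0.6024 0.2578 0.149 ] [ 0.0476 -0.0822  9.086 ]
[0.6028 0.2557 0.149 ] [0.0478 0.1292 9.0859]
[0.5844 0.2631 0.194 ] [-1.6224 -0.9332  4.5832]
[0.615  0.2688 0.194 ] [ 1.4922 -0.9339  4.5886]
```

{"method": "apply_moves", "body": {"motion": [{"xyz": [-0.7,1.5,0],"dr": [0,0,0],"grip": 1.5},{"xyz": [-2.2,4.5,0.3],"dr": [0,0,0],"grip": 1.5},{"xyz": [-4,8.3,0.8],"dr": [0,-0.001,0],"grip": 1.5},{"xyz": [-6,12.5,1.5],"dr": [0,-0.002,0],"grip": 1.5},{"xyz": [-7.8,16.2,2],"dr": [0,-0.002,0],"grip": 1.5},{"xyz": [-9,18.7,2.5],"dr": [0,-0.002,0],"grip": 1.5},{"xyz": [-9.4,19.5,2.5],"dr": [0,-0.002,0],"grip": 1.5},{"xyz": [-9.4,19.5,2.5],"dr": [0,-0.002,0],"grip": 1.5},{"xyz": [-9.4,19.5,2.5],"dr": [0,-0.002,0],"grip": 1.5}]}}

```text
t: 18.1
tool_pos: [0.5452, 0.0487, 0.2148]
tool_rot: [0.996, 0.092, 0.0, -0.0]
ft_force: [0.1, -0.1, -1.6]
width: 0.0233
```

```bash
python3 - <<'E'
from h import *
s=arm.read_state();print(s["t"],s["tool_pos"],s["tool_rot"],s["width"],s["ft_force"])
f=arm.grab_frame("scene");cv2.imwrite("pics/s13.png",cv2.resize(f[170:310,250:410],None,fx=4.2,fy=4.2,interpolation=cv2.INTER_CUBIC))
f=arm.grab_frame("wrist");cv2.imwrite("pics/w13.png",f);cv2.imwrite("pics/w13c.png",cv2.resize(f[190:280,270:380],None,fx=6,fy=6,interpolation=cv2.INTER_CUBIC))
E
```

```text
18.1 [0.5452 0.0487 0.2148] [ 0.9958  0.0917  0.0001 -0.0001] 0.023283277521381304 [ 0.1372 -0.0609 -1.5767]
```

View pics/s13.png

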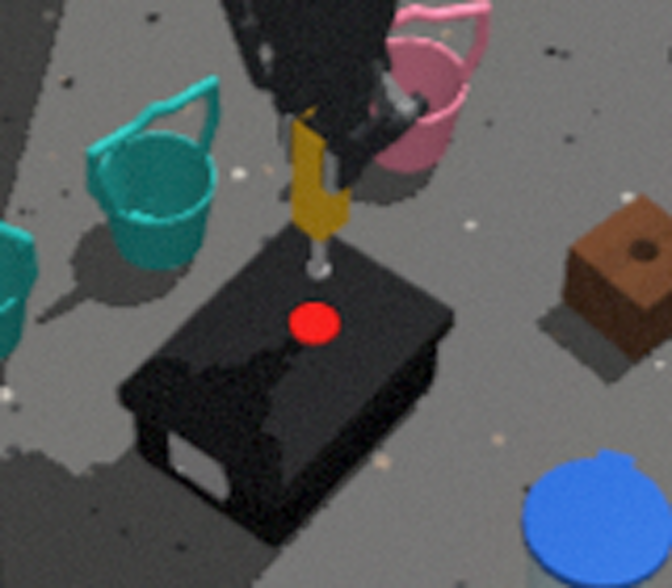

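View pics/w13c.png

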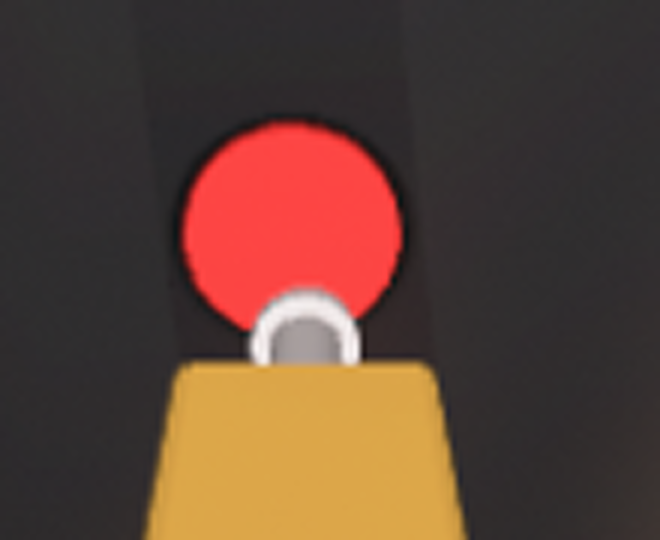

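The spot's centre is at wrist (318.8,228.7) and the tip at about (320.8,247), so the tip is nearly above the spot. I'll compute the remaining offset.

```bash
python3 - <<'E'
from h import *
s=arm.read_state();RI=R.from_quat(s["tool_rot"]).inv()
q=onz("wrist",(318.8,228.7),.0735,s);print("spot",q,RI.apply(q-s["tool_pos"])*100)
for p in((320.8,246.5),):
    a=onz("wrist",p,s["tool_pos"][2]-.091,s);print("tip",a,RI.apply(a-s["tool_pos"])*100)
f=arm.grab_frame("scene");hs=cv2.cvtColor(f,cv2.COLOR_BGR2HSV)
m=((hs[...,0]<8)|(hs[...,0]>172))&(hs[...,1]>150)&(hs[...,2]>60)
m[:, :290]=0;m[280:]=0
c=np.argwhere(m).mean(0)[::-1];w=onz("scene",c,.0735)
tp=(250+319/4.2,170+268/4.2)
print("scene spot",c,w,"tip",onz("scene",tp,.1238))
E
```

```text
spot [0.5446 0.0471 0.0735] [-0.0863  0.1532 14.1179]
tip [0.546  0.0479 0.1237] [0.0681 0.0983 9.1   ]
scene spot [324.4074 246.537 ] [0.5451 0.0487 0.0735] tip [0.5459 0.0518 0.1238]
```

{"method": "apply_moves", "body": {"motion": [{"xyz": [-0.1,0.15,1],"dr": [0,0,0],"grip": 1.5},{"xyz": [-0.1,0.15,2.5],"dr": [0,0,0],"grip": 1.5},{"xyz": [-0.1,0.15,3.8],"dr": [0,0,0],"grip": 1.5},{"xyz": [-0.1,0.15,4.4],"dr": [0,0,0],"grip": 1.5},{"xyz": [-0.1,0.15,4.5],"dr": [0,0,0],"grip": 1.5},{"xyz": [-0.1,0.15,4.5],"dr": [0,0,0],"grip": 1.5},{"xyz": [-0.1,0.15,4.5],"dr": [0,0,0],"grip": 1.5}]}}

```text
t: 19.12
tool_pos: [0.5446, 0.0471, 0.1701]
tool_rot: [0.996, 0.092, 0.0, -0.0]
ft_force: [-0.7, -0.2, -0.8]
width: 0.0237
```

```bash
python3 - <<'E'
from h import *
import numpy as np
s=arm.read_state();print(s["t"],s["tool_pos"],s["tool_rot"],s["width"],s["ft_force"])
f=arm.grab_frame("scene");cv2.imwrite("pics/s14.png",cv2.resize(f[210:270,290:370],None,fx=8,fy=8,interpolation=cv2.INTER_CUBIC))
f=arm.grab_frame("wrist");cv2.imwrite("pics/w14c.png",cv2.resize(f[210:300,270:380],None,fx=6,fy=6,interpolation=cv2.INTER_CUBIC))
print(arm.read_state()["ft_force"])
E
```

```text
19.125 [0.5446 0.0471 0.1701] [ 0.9958  0.0919  0.0003 -0.    ] 0.02368191312453842 [-0.6619 -0.1985 -0.7508]
[ 0.6684  1.1818 -1.4221]
```

View pics/s14.png

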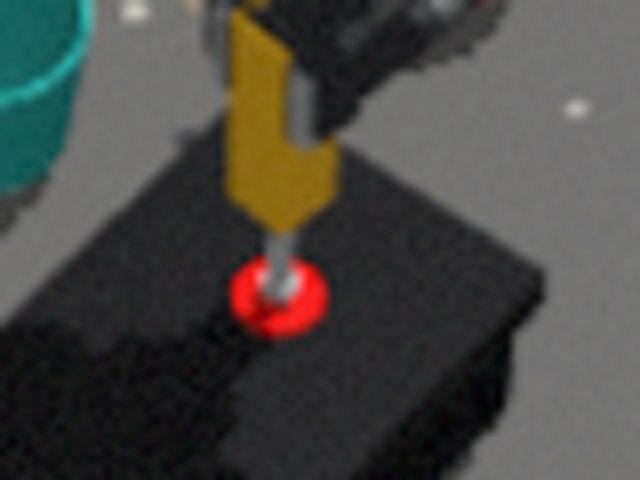

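View pics/w14c.png

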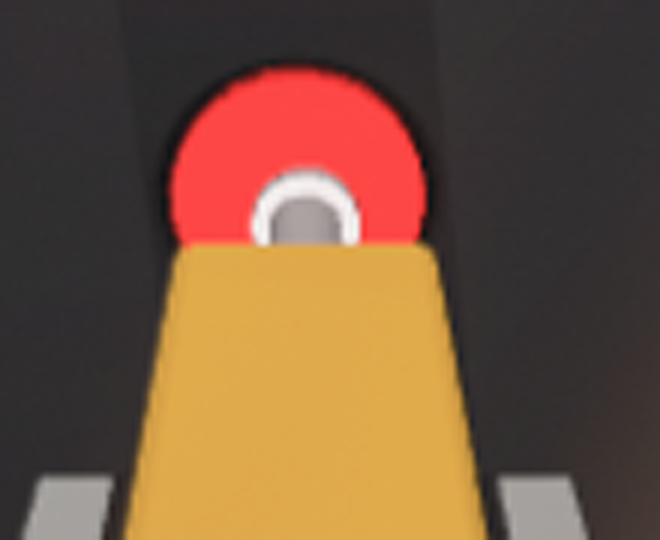

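The tip is well centred over the spot, with about 1 mm of error and about 5 mm still to go. I'll press down in small steps.

{"method": "apply_moves", "body": {"motion": [{"xyz": [-0.05,-0.1,0.3],"dr": [0,0,0],"grip": 1.5},{"xyz": [-0.05,-0.1,0.6],"dr": [0,0,0],"grip": 1.5},{"xyz": [-0.05,-0.1,0.8],"dr": [0,0,0],"grip": 1.5},{"xyz": [-0.05,-0.1,0.8],"dr": [0,0,0],"grip": 1.5},{"xyz": [-0.05,-0.1,0.8],"dr": [0,0,0],"grip": 1.5},{"xyz": [-0.05,-0.1,0.8],"dr": [0,0,0],"grip": 1.5}]}}

```text
t: 19.98
tool_pos: [0.5438, 0.048, 0.1621]
tool_rot: [0.996, 0.092, 0.0, -0.0]
ft_force: [-0.2, 1.0, 1.2]
width: 0.0233
```

```bash
python3 - <<'E'
from h import *
s=arm.read_state();print(s["t"],s["tool_pos"],s["ft_force"],s["moment"])
E
```

```text
19.975 [0.5438 0.048  0.1621] [-0.1964  0.9705  1.1957] [0.1101 0.1502 0.0163]
```

{"method": "apply_moves", "body": {"motion": [{"xyz": [0,0,0.1],"dr": [0,0,0],"grip": 1.5},{"xyz": [0,0,0.22],"dr": [0,0,0],"grip": 1.5},{"xyz": [0,0,0.22],"dr": [0,0,0],"grip": 1.5},{"xyz": [0,0,0.22],"dr": [0,0,0],"grip": 1.5},{"xyz": [0,0,0.22],"dr": [0,0,0],"grip": 1.5},{"xyz": [0,0,0.22],"dr": [0,0,0],"grip": 1.5},{"xyz": [0,0,0.22],"dr": [0,0,0],"grip": 1.5}]}}

```text
t: 20.85
tool_pos: [0.5439, 0.048, 0.1599]
tool_rot: [0.996, 0.092, 0.0, -0.0]
ft_force: [-1.1, -0.1, 0.9]
width: 0.0239
```

```bash
python3 - <<'E'
from h import *
F=[]
for i in range(5):
    f=arm.grab_frame("scene");F.append(arm.read_state()["ft_force"])
s=arm.read_state();print(s["t"],s["tool_pos"],s["tool_rot"],s["width"],np.mean(F,0),np.std(F,0))
cv2.imwrite("pics/s15.png",cv2.resize(f[200:350,170:400],None,fx=3.4,fy=3.4,interpolation=cv2.INTER_CUBIC))
f=arm.grab_frame("wrist");cv2.imwrite("pics/w15c.png",cv2.resize(f[210:300,270:380],None,fx=6,fy=6,interpolation=cv2.INTER_CUBIC))
E
```

```text
21.1 [0.5438 0.048  0.1599] [ 0.9958  0.0919  0.0002 -0.0001] 0.023783603016236488 [-0.6635  0.7067  1.9081] [0.2405 0.4368 0.4648]
```

View pics/s15.png

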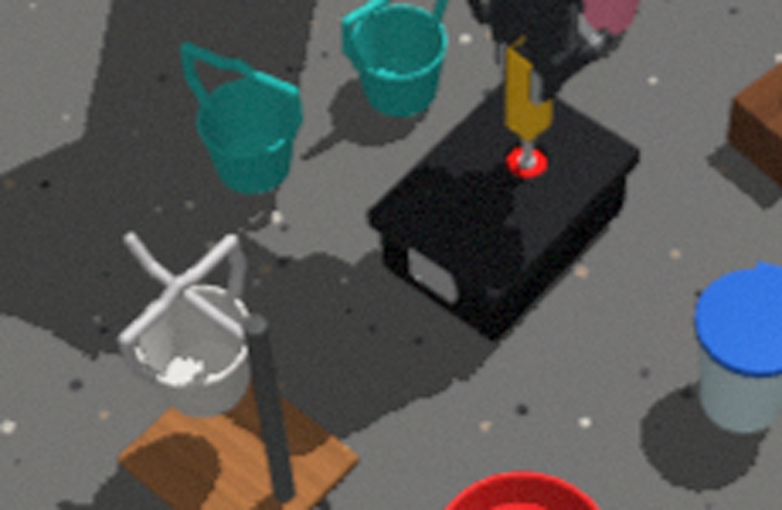

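View pics/w15c.png

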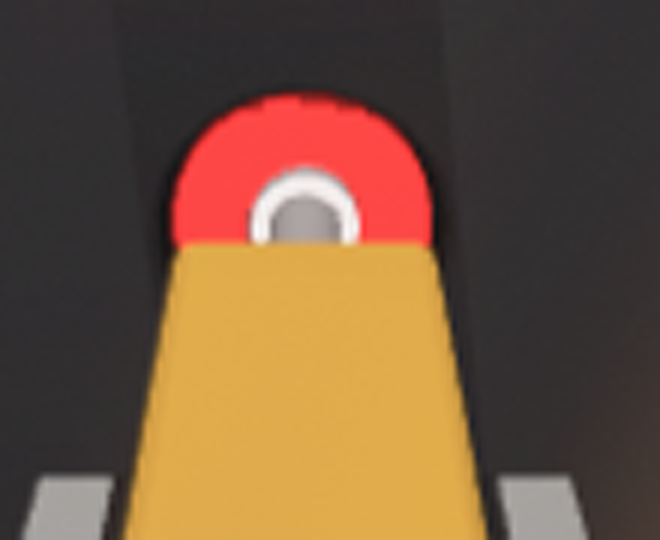

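The push is about 3.0 N above the free-hanging reading, and by position the spot has sunk about 4.6 mm. The tip is centred and the pot is hanging, so I'm handing in.

```bash
python3 - <<'E'
from h import *
print(arm.finish_job())
E
```

```text
the job is handed in; nothing more can be done
None
```

The aluminium pot hangs by its handle on the hook, released, and the thermometer is held upright on the red spot. I handed the job in like that, at about 21 s; no verdict is reported.

**Last checks:**
- **Push:** about 3.0 N. The force averaged +1.9 N against about −1.1 N hanging free, with roughly 0.5 N of noise. By tool height the spot has sunk about 4.6 mm, which agrees.
- **Tip position:** within about 1 mm of the spot's centre in the wrist view. The tool is vertical to within about 0.1°; I did not measure the thermometer's own tilt.
- **Pot:** the last scene picture shows it hanging at the handle's kink, square across the prong, with the arm well clear of it.
- **Bystanders:** none were touched on purpose, and the cup and the part of the bowl in the last picture look unmoved. I did not measure their positions again.

**Disagreement:** the top and scene cameras differed by 2 to 12 mm in x at the start. I relied on the wrist view and averages, and later wrist, scene and top readings of the spot agreed within about 3 mm.

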